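# Rack the serving boards

## Task

Put the serving boards away: stand the two that lean against the bread crate on edge in the free slots of the wire rack, one board to a slot, and slide every board in the rack, including any left sticking out, fully home against the back stop. Let no board fall flat on the counter, and do not shove or knock over the syrup bottle, the mug or the jar.

Things in the scene. Friction and masses are not known exactly. Their poses are not given: they have to be found in the camera images.
- rack: front-loading steel wire rack with a flat floor tray 136 (x) by 176 mm (y), fixed. Origin: centre of its underside; z up, x across the slots; mouth open to +y: boards slide in along -y, on edge, length along y. Four slots between five 6 mm wire hoops at x = -56, -28, 0, 28, 56 mm: slot centres x = -42, -14, 14, 42 mm, 22 mm clear. Inner hoops are 105 mm high, the outer two 153 mm
- rack_mouth (a point): middle of the rack's mouth at floor level: the hoops' front wires (centre line) stand at this y, 84 mm in front of the rack's origin. The floor's top is at this height, 12 mm above the origin
- rack_tie (a point): middle of the front tie bar, an 8 mm bar along x over all the slots, 78 mm in front of the origin and 153 mm above it (a like one at the back, y = -78 mm). It leaves 17 mm over a standing board; boards cannot go in from above
- rack_stop (a point): middle of the back stop's front face at floor level, 80 mm behind the rack's origin: two bars along x, 35 and 90 mm up. A board fully home touches it: board centre at y = +8 mm, z = 72 mm in the rack's frame, front edge at y = +96 mm, 9 mm proud of the hoops
- crate: open slatted wooden bread crate with bread rolls inside, 200 x 200 mm and 60 mm high with 8 mm walls, fixed; the rolls reach 43 mm up. Origin at the centre of its underside, z up. One board leans against its -x side, another against its -y side
- board_a: plain light wood serving board, a slab 176 mm long (its y), 120 mm high (its z), 12 mm thick (its x), about 0.18 kg; all four are alike. Origin at the slab's centre. It starts on the counter leaning about 22 degrees from upright against the crate's -x side, its upper edge overhanging the crate's rim and about 114 mm above the counter
- board_b: plain light wood serving board, a slab 176 mm long (its y), 120 mm high (its z), 12 mm thick (its x), about 0.18 kg; all four are alike. Origin at the slab's centre. It starts on the counter leaning about 22 degrees from upright against the crate's -y side, its upper edge overhanging the crate's rim and about 114 mm above the counter
- board_c: plain light wood serving board, a slab 176 mm long (its y), 120 mm high (its z), 12 mm thick (its x), about 0.18 kg; all four are alike. Origin at the slab's centre. It starts on edge in one of the rack's slots, home or sticking out of the mouth by up to 65 mm
- board_d: plain light wood serving board, a slab 176 mm long (its y), 120 mm high (its z), 12 mm thick (its x), about 0.18 kg; all four are alike. Origin at the slab's centre. It starts on edge in one of the rack's slots, home or sticking out of the mouth by up to 65 mm
- syrup: amber syrup bottle standing on the counter, 64 mm across, 210 mm high, loose; origin at the centre of its base. A bystander
- cup: white mug standing on the counter, 76 mm across, 75 mm high, handle at its +y side, loose; origin at the centre of its base. A bystander
- jar: glass jar standing on the counter, 72 mm across, 100 mm high, loose; origin at the centre of its base. A bystander
Mind the look-alikes: they are no part of the job. What is shaped like the board_b but blue is not meant. Leave any black look-alike of the board_d alone.

How it is judged:
At the end, for the whole second after the job is handed in: All four boards stand on edge in the rack, each in a slot of its own: centre within 7 mm of the home depth, within 4 mm of standing height, less than 8 degrees from vertical, within 7 degrees of parallel to the dividers, at rest; bystanders standing and not shoved, no board ever fallen flat (y of board_a in the frame of rack between 0.001 and 0.015 m and z of board_a in the frame of rack between 0.068 and 0.076 m and x of board_a in the frame of rack between -0.056 and 0.056 m and angle between the z axis of each of board_a, board_b, board_c, board_d and the z axis of rack, either way round below 0.14 rad and angle between the y axis of each of board_a, board_b, board_c, board_d and the y axis of rack, either way round below 0.12 rad and linear speed of each of board_a, board_b, board_c, board_d below 0.02 m/s and y of board_b in the frame of rack between 0.001 and 0.015 m and z of board_b in the frame of rack between 0.068 and 0.076 m and x of board_b in the frame of rack between -0.056 and 0.056 m and y of board_c in the frame of rack between 0.001 and 0.015 m and z of board_c in the frame of rack between 0.068 and 0.076 m and x of board_c in the frame of rack between -0.056 and 0.056 m and y of board_d in the frame of rack between 0.001 and 0.015 m and z of board_d in the frame of rack between 0.068 and 0.076 m and x of board_d in the frame of rack between -0.056 and 0.056 m); the robot touches nothing.
It fails at once if the syrup bottle is shoved more than 25 mm or tipped over (distance of syrup from where it was at the start of the episode above 0.025 m or angle between syrup's own z axis and vertical above 0.5 rad).
It fails at once if the mug is shoved more than 25 mm or tipped over (distance of cup from where it was at the start of the episode above 0.025 m or angle between cup's own z axis and vertical above 0.5 rad).
It fails at once if the jar is shoved more than 25 mm or tipped over (distance of jar from where it was at the start of the episode above 0.025 m or angle between jar's own z axis and vertical above 0.5 rad).
It fails at once if a board lies flat on the counter (its height axis more than 60 degrees off vertical and its centre below 45 mm) ((angle between the z axis of board_a and the z axis of rack, either way round above 1.05 rad and height (world z) of board_a below 0.045 m) or (angle between the z axis of board_b and the z axis of rack, either way round above 1.05 rad and height (world z) of board_b below 0.045 m) or (angle between the z axis of board_c and the z axis of rack, either way round above 1.05 rad and height (world z) of board_c below 0.045 m) or (angle between the z axis of board_d and the z axis of rack, either way round above 1.05 rad and height (world z) of board_d below 0.045 m)).
It also fails if it takes over 72 s, if anything falls off the work surface, if the arm or the gripper's body presses on something with over 40 N, if the wrist force passes 120 N, or if a joint passes its speed limit or range.

## Robot

A 7-joint arm with a two-finger parallel gripper is mounted at the origin on the work surface. World frame = base frame: x ahead of the robot, y to its left, z up, the work surface at z = 0. Lengths are in m, angles in rad, forces in N, time in s.
With the tool pointing down it reaches from about 0.425 to 0.875 m from the base axis. Payload 9.9 kg.
Tool frame: the origin (TCP) lies between the finger pads; the fingertips stand 19 mm ahead of it and the grasp point (between the pads) is the TCP; x points along the fingers, y is the direction in which the jaws open and shut, and the axes are right-handed (so a half turn about x gives the same grasp; the last joint's range is limited). The gripper opens to 85 mm and grips with 20 to 120 N. Pads are 22 mm wide; open, the fingers measure 114 mm over their backs; the gripper's body (76 mm by 85 mm) begins 54 mm behind the grasp point. The pads swing forward as they close: fully open they stand 13 mm farther back than shut.
Start: joints at [1.045, 0.576, 0.025, 1.437, -0.015, 1.129, -0.057], TCP at [0.289, -0.61, 0.25] pointing down, gripper open.
Joint ranges: [-2.76, 2.76], [-0.34, 2.15], [-1.52, 1.57], [0.19, 2.46], [-1.09, 4.23], [0.17, 1.99], [-2.82, 2.82]. Speed limits (rad/s): [2.22, 2.22, 3.01, 3.01, 3.14, 3.14, 3.14].

## Interface

Orientations are given as a unit quaternion [x, y, z, w].
In Python, from rig import env gives the robot as it stands. Calls block until the motion is done:
- env.movep(position, orientation): joint-space move of the TCP to a pose.
- env.movel(position, orientation=None, v=0.15, max_force=None): straight line of the TCP; orientation=None keeps the orientation; v is the mean speed in m/s. With max_force (N) it stops when the force on the tool has changed by that much, and returns True; else False.
- env.movej(angles): joint-space move.
- env.move_gripper(opening, squeeze=None): opening from 0.0 (shut) to 1.0 (fully open); squeeze is the grip in N (None keeps the last); returns when the fingers have stopped.
- env.pause(seconds).
- env.solve_ik(position, orientation): joint angles nearest the present ones, or None.
- env.get_image(name): name is "scene" or "top" or "wrist"; returns a dict with "img" (420x560x3 uint8, blue, green, red), "vfov" (degrees; the focal length in pixels is half the picture's height over the tangent of half this angle, whatever the lens; pixels are square), "cx", "cy" (the principal point, pixels), "xyz" and "rotation" of the camera in the world. Camera axes: x right, y up, looking along -z (the intrinsics and any distortion apply to the point x, -y, -z); pixel columns grow to the right and rows downward; lengths in m; the calibration is good to about 2 mm. A picture is of the moment at which its call begins. There is no depth.
A pose or a line that the arm cannot do raises env.MotionError and nothing moves.
- env.sign_off(): hands the job in, once; it reports no verdict.
Readings, each from a call of its own:
- env.current_clock(): time.
- env.current_joints(): joint angles.
- env.current_qd(): joint speeds.
- env.current_tau(): joint torques, N m.
- env.current_ee_pos(): TCP position.
- env.current_orientation(): TCP orientation.
- env.current_force(): force on the tool from outside, world axes, zero at the start.
- env.current_wrist_torque(): the same for the moment, N m.
- env.current_width(): opening from 0.0 (shut) to 1.0 (fully open).
Only numpy, scipy, OpenCV 4.12 (cv2) and the standard library are available. Lean on these libraries where they do the work, as an engineer would, in place of code of your own. Each camera call takes 0.05 s, during which the arm holds its last target.

## Working session

There is one attempt and no reset: what is moved stays moved. The work goes in short steps, each a Python script; the robot and the scene stay as the last script left them, time stands still between calls to the robot, and variables do not carry over. Pictures are saved under pics/ and viewed, and the job is handed in when it is done.

```bash
ls; mkdir -p pics; python3 - <<'E'
from rig import env
import cv2
print(env.current_clock())
for n in ["scene","top","wrist"]:
    d=env.get_image(n); cv2.imwrite(f"pics/{n}0.png",d["img"])
    print(n,{k:v for k,v in d.items() if k!="img"})
print(env.current_joints(),env.current_ee_pos(),env.current_orientation())
E
```

```text
pics
0.0
scene {'vfov': 45.651167230036144, 'cx': 275.27645834013214, 'cy': 201.9747783722164, 'xyz': array([1.1447678 , 0.46521326, 1.06809305]), 'rotation': array([0.14015842, 0.29932709, 0.84317729, 0.42404122])}
top {'vfov': 51.12546389503777, 'cx': 271.37487510539677, 'cy': 204.48188200009054, 'xyz': array([ 0.42756024, -0.00295374,  1.29305448]), 'rotation': array([ 0.03568321, -0.04155934, -0.70448309,  0.70760377])}
wrist {'vfov': 61.819504921953246, 'cx': 278.9392867889234, 'cy': 211.3155114259173, 'xyz': array([ 0.34890383, -0.58159351,  0.37332484]), 'rotation': array([-0.11142144,  0.07164375, -0.52978333,  0.83772434])}
[ 1.04519692  0.57634538  0.02483501  1.43771378 -0.01499254  1.1289559
 -0.05654849] [ 0.28849383 -0.60990536  0.24963648] [-0.68980856 -0.15535417  0.6900405  -0.15450999]
```

View pics/scene0.png

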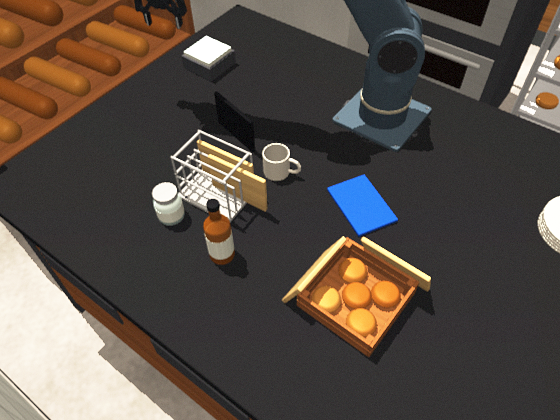

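View pics/top0.png

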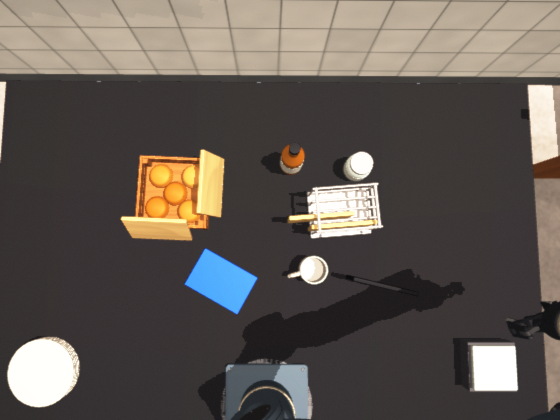

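View pics/wrist0.png

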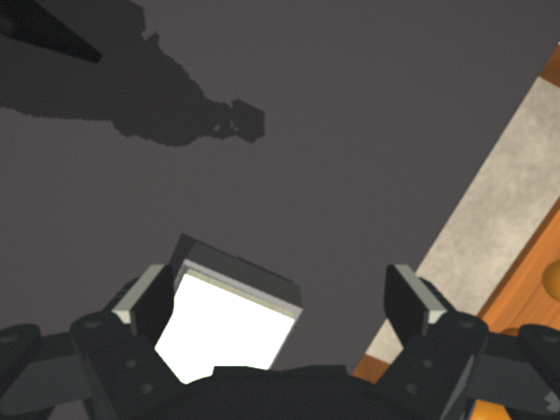

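```bash
cat > h.py <<'E'
import numpy as np, cv2
from scipy.spatial.transform import Rotation as R
def cam(d):
    f=d["img"].shape[0]/2/np.tan(np.radians(d["vfov"])/2)
    return f,d["cx"],d["cy"],np.array(d["xyz"]),R.from_quat(d["rotation"])
def ray(d,u,v):
    f,cx,cy,p,r=cam(d)
    w=r.apply([(u-cx)/f,-(v-cy)/f,-1]); return p,w
def onz(d,u,v,z):
    p,w=ray(d,u,v); return p+w*(z-p[2])/w[2]
def proj(d,P):
    f,cx,cy,p,r=cam(d)
    c=r.inv().apply(np.atleast_2d(P)-p); return np.c_[cx+f*c[:,0]/-c[:,2],cy-f*c[:,1]/-c[:,2]]
def tri(obs):
    A=np.zeros((3,3));b=np.zeros(3);
    for d,u,v in obs:
        p,w=ray(d,u,v);w=w/np.linalg.norm(w);M=np.eye(3)-np.outer(w,w);A+=M;b+=M@p
    X=np.linalg.solve(A,b)
    res=[np.linalg.norm(np.cross(X-ray(d,u,v)[0],ray(d,u,v)[1]/np.linalg.norm(ray(d,u,v)[1]))) for d,u,v in obs]
    return X,res
E
python3 - <<'E'
from rig import env
import cv2,pickle
D={n:env.get_image(n) for n in ["scene","top"]}
pickle.dump(D,open("D0.pkl","wb"))
t=D["top"]["img"]; s=D["scene"]["img"]
cv2.imwrite("pics/t_rack.png",cv2.resize(t[135:285,280:400],None,fx=5,fy=5,interpolation=cv2.INTER_CUBIC)[:,:])
cv2.imwrite("pics/t_crate.png",cv2.resize(t[145:245,120:230],None,fx=6,fy=6,interpolation=cv2.INTER_CUBIC))
cv2.imwrite("pics/s_rack.png",cv2.resize(s[120:230,160:310],None,fx=5,fy=5,interpolation=cv2.INTER_CUBIC))
cv2.imwrite("pics/s_crate.png",cv2.resize(s[230:360,275:435],None,fx=5,fy=4.6,interpolation=cv2.INTER_CUBIC))
E
```

```text
(no output)
```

View pics/t_rack.png

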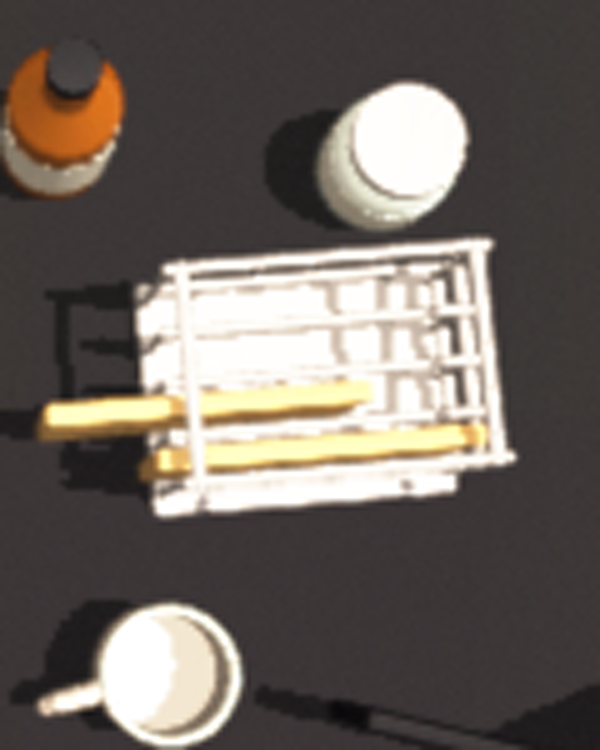

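View pics/s_rack.png

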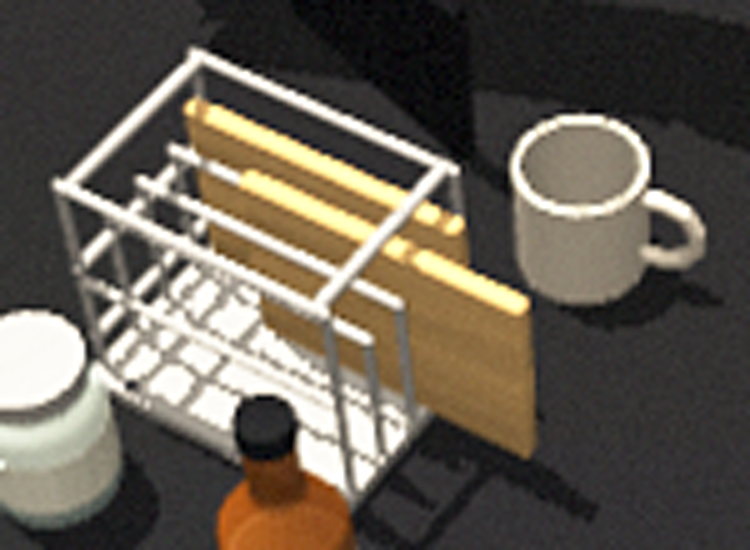

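View pics/t_crate.png

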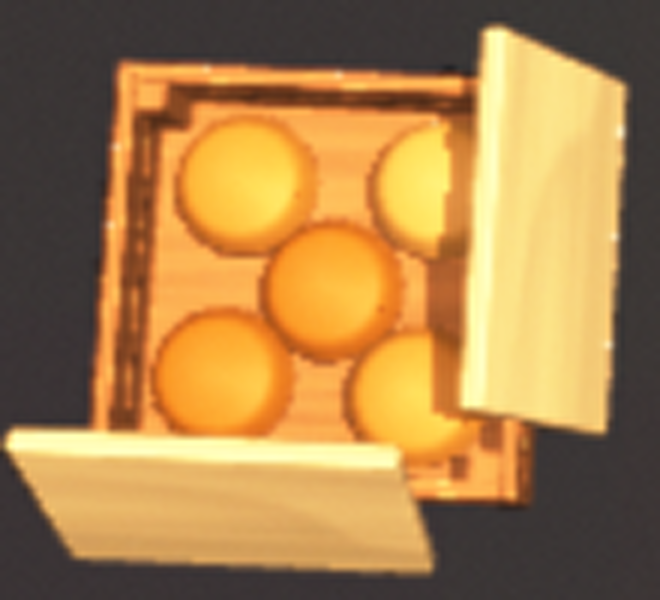

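View pics/s_crate.png

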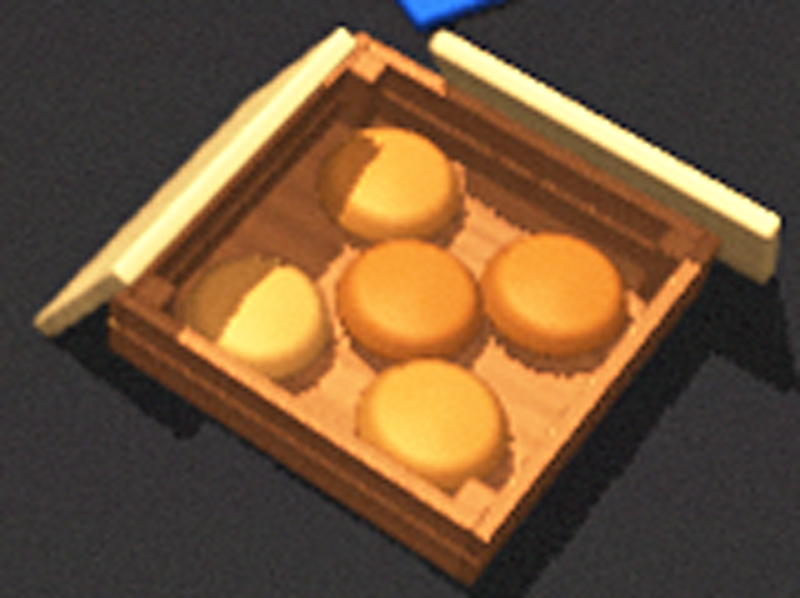

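```bash
python3 - <<'E'
import pickle,numpy as np
from h import *
np.set_printoptions(precision=4,suppress=True)
D=pickle.load(open("D0.pkl","rb"));t,s=D["top"],D["scene"]
T=lambda x,y:(280+x/5-.4,135+y/5-.4)
S=lambda x,y:(160+x/5-.4,120+y/5-.4)
# tie corners top: FL(far x front), FN, BL, BN
for n,a,b in [("front far",(179,268),(325,303)),("front near",(201,478),(455,170)),("back far",(484,246),(62,186)),("back near",(505,458),(195,55))]:
    u=T(*a);w=S(*b)
    print(n,onz(t,*u,.153),onz(s,*w,.153),tri([(t,*u),(s,*w)]))
C=lambda x,y:(120+x/6-.4,145+y/6-.4)
SC=lambda x,y:(275+x/5-.4,230+y/4.6-.4)
for n,a,z in [("A top +y",(10,435),.114),("A top -y",(398,450),.114),("A low +y",(75,558),.005),("A low -y",(432,572),.005),
 ("B top far",(487,30),.114),("B top near",(465,405),.114),("B low far",(626,85),.005),("B low near",(605,432),.005),("crate +y far",(120,65),.06),("crate +y near",(93,430),.06),("crate -y near",(528,500),.06)]:
    print(n,onz(t,*C(*a),z))
for n,b,z in [("A top -y",(437,38),.114),("A top +y",(775,220),.114),("B top near",(350,35),.114),("B top far",(118,275),.114),("crate",(480,545),.06),("crate",(475,590),0)]:
    print("scene",n,onz(s,*SC(*b),z))
for n,a,z in [("c front",(42,420),.132),("d front",(148,463),.132),("c back",(370,392),.132),("d back",(485,435),.132),("bottle cap",(75,68),.210),("bottle base near",(50,195),.0),("jar",(411,140),.1),("mug top",(172,675),.075),("handle",(45,708),.04)]:
    print(n,onz(t,*T(*a),z))
for n,b,z in [("c front top",(530,300),.132),("d front top",(462,222),.132),("cap",(266,408),.21)]:
    print("scene",n,onz(s,*S(*b),z))
E
```

```text
front far [ 0.5962 -0.1276  0.153 ] [ 0.5894 -0.1272  0.153 ] (array([ 0.5941, -0.1252,  0.1591]), [np.float64(0.002114598255974991), np.float64(0.0021145982559750602)])
front near [ 0.4861 -0.1383  0.153 ] [ 0.4819 -0.1322  0.153 ] (array([ 0.484 , -0.1352,  0.1534]), [np.float64(0.0036746782897553298), np.float64(0.003674678289755286)])
back far [ 0.6088 -0.2883  0.153 ] [ 0.6083 -0.287   0.153 ] (array([ 0.6084, -0.2879,  0.1527]), [np.float64(0.0006444224913336724), np.float64(0.000644422491333674)])
back near [ 0.4972 -0.2968  0.153 ] [ 0.497  -0.2973  0.153 ] (array([ 0.4973, -0.2969,  0.1534]), [np.float64(0.00015875832867956927), np.float64(0.000158758328679616)])
A top +y [0.5209 0.3905 0.114 ]
A top -y [0.515  0.2169 0.114 ]
A low +y [0.4697 0.3928 0.005 ]
A low -y [0.4636 0.2192 0.005 ]
B top far [0.707  0.1812 0.114 ]
B top near [0.5353 0.1874 0.114 ]
B low far [0.7054 0.1287 0.005 ]
B low near [0.5324 0.1362 0.005 ]
crate +y far [0.7018 0.3636 0.06  ]
crate +y near [0.5277 0.3698 0.06  ]
crate -y near [0.4958 0.1657 0.06  ]
scene A top -y [0.5129 0.2192 0.114 ]
scene A top +y [0.5161 0.3905 0.114 ]
scene B top near [0.535 0.186 0.114]
scene B top far [0.709 0.178 0.114]
scene crate [0.7069 0.3629 0.06  ]
scene crate [0.7014 0.3662 0.    ]
c front [ 0.5175 -0.0566  0.132 ]
d front [ 0.495  -0.1127  0.132 ]
c back [ 0.5333 -0.2311  0.132 ]
d back [ 0.5106 -0.2919  0.132 ]
bottle cap [ 0.6893 -0.0697  0.21  ]
bottle base near [ 0.6625 -0.0675  0.    ]
jar [ 0.6763 -0.2624  0.1   ]
mug top [ 0.3818 -0.1307  0.075 ]
handle [ 0.3617 -0.0625  0.04  ]
scene c front top [ 0.5148 -0.0594  0.132 ]
scene d front top [ 0.4934 -0.1199  0.132 ]
scene cap [ 0.6862 -0.0713  0.21  ]
```

```bash
cat >> h.py <<'E'
yaw=np.radians(5.05); RC=np.array([.5465,-.2125,0])
rx=np.array([np.cos(yaw),np.sin(yaw),0]); ry=np.array([-np.sin(yaw),np.cos(yaw),0]); Z=np.array([0,0,1.])
def rk(x,y,z): return RC+rx*x+ry*y+Z*z
def quat(a,j):
    a=a/np.linalg.norm(a); j=j-a*(j@a); j/=np.linalg.norm(j)
    return R.from_matrix(np.c_[a,j,np.cross(a,j)]).as_quat()
def tiltq(deg,s=1):
    t=np.radians(deg); return quat(-Z*np.cos(t)-ry*np.sin(t), s*rx)
# board grasp: top centre point P, long axis l, lean direction e (horizontal, toward crate)
def bgrasp(P,e,s,lean=22,depth=.016,back=0):
    t=np.radians(lean); e=e/np.linalg.norm(e)
    u=e*np.sin(t)+Z*np.cos(t); n=e*np.cos(t)-Z*np.sin(t)
    return P-u*depth+u*back, quat(-u,s*n)
cy=np.radians(-2.0); ex=np.array([np.cos(cy),np.sin(cy),0]); ey=np.array([-np.sin(cy),np.cos(cy),0])
Atop=np.array([.5125,.304,.1135]); Btop=np.array([.622,.1785,.1135])
E
python3 - <<'E'
from rig import env
from h import *
np.set_printoptions(precision=2,suppress=True)
def chk(n,p,q): 
    j=env.solve_ik(p,q); print(n,np.round(p,3),j)
for s in (1,-1):
    print("s",s)
    chk("push start",rk(-.014,.2,.09),tiltq(25,s)); chk("push end",rk(-.014,.11,.09),tiltq(25,s)); chk("push d",rk(-.042,.11,.09),tiltq(25,s))
    for d in (.062,-.062):
        chk(f"A {d}",*bgrasp(Atop+ey*d,ex,s)); chk(f"B {d}",*bgrasp(Btop+ex*d,ey,s))
    for sx in (.014,.042):
        chk("ins0",rk(sx,.25,.12),tiltq(0,s)); chk("ins1",rk(sx,.112,.12),tiltq(0,s)); chk("pushfin",rk(sx,.11,.09),tiltq(25,s))
E
```

```text
s 1
push start [ 0.52 -0.01  0.09] [-0.3   0.61 -0.06  2.05  0.71  0.74 -0.86]
push end [ 0.52 -0.1   0.09] [-0.19  0.61  0.03  2.07  0.75  0.64 -0.73]
push d [ 0.49 -0.11  0.09] [-0.21  0.58  0.05  2.14  0.78  0.6  -0.77]
A 0.062 [0.51 0.37 0.1 ] [-0.29  0.87 -0.57  1.43  0.17  1.22 -0.86]
B 0.062 [0.68 0.17 0.1 ] [-0.2   0.89 -0.55  1.37  0.75  1.33  0.59]
A -0.062 [0.5  0.24 0.1 ] [-0.16  0.79 -0.48  1.61  0.13  1.14 -0.67]
B -0.062 [0.56 0.17 0.1 ] [-0.22  0.77 -0.59  1.7   0.74  1.19  0.38]
ins0 [0.54 0.04 0.12] [ 0.1   0.55 -0.39  1.94  0.31  0.71 -0.38]
ins1 [ 0.55 -0.1   0.12] [ 0.33  0.57 -0.35  1.89  0.28  0.73 -0.1 ]
pushfin [ 0.55 -0.1   0.09] [-0.17  0.63  0.01  2.    0.72  0.68 -0.68]
ins0 [0.57 0.04 0.12] [ 0.1   0.59 -0.39  1.87  0.32  0.75 -0.38]
ins1 [ 0.58 -0.1   0.12] [ 0.31  0.6  -0.35  1.82  0.29  0.77 -0.1 ]
pushfin [ 0.58 -0.1   0.09] [-0.16  0.66  0.    1.93  0.69  0.72 -0.64]
s -1
push start [ 0.52 -0.01  0.09] [-0.93  0.89  1.02  2.07 -0.55  0.58 -2.7 ]
push end [ 0.52 -0.1   0.09] [-0.79  0.95  1.13  2.09 -0.79  0.57 -2.3 ]
push d [ 0.49 -0.11  0.09] [-0.8   0.91  1.11  2.16 -0.79  0.51 -2.29]
A 0.062 [0.51 0.37 0.1 ] [-0.02  1.14 -1.3   1.42  0.72  1.48  1.82]
B 0.062 [0.68 0.17 0.1 ] [-0.58  0.86  0.21  1.39  0.21  1.09 -2.15]
A -0.062 [0.5  0.24 0.1 ] [ 0.19  1.09 -1.3   1.59  0.7   1.43  1.91]
B -0.062 [0.56 0.17 0.1 ] [-0.66  0.72  0.16  1.72  0.27  0.93 -2.32]
ins0 [0.54 0.04 0.12] [-0.79  0.84  1.13  1.97 -0.95  0.99 -2.23]
ins1 [ 0.55 -0.1   0.12] [-0.2   0.6   0.45  1.91 -0.39  0.71 -2.57]
pushfin [ 0.55 -0.1   0.09] [-0.75  0.93  1.05  2.02 -0.65  0.57 -2.46]
ins0 [0.57 0.04 0.12] [-0.77  0.88  1.13  1.9  -0.95  1.03 -2.26]
ins1 [ 0.58 -0.1   0.12] [-0.2   0.64  0.46  1.84 -0.39  0.75 -2.58]
pushfin [ 0.58 -0.1   0.09] [-0.7   0.9   0.96  1.95 -0.5   0.58 -2.62]
```

```bash
cat > s1.py <<'E'
from rig import env
from h import *
np.set_printoptions(precision=4,suppress=True)
def loc():
    d=env.current_ee_pos()-RC; return np.array([d@rx,d@ry,d[2]])
q=tiltq(25)
env.move_gripper(0.0)
env.movep(rk(-.014,.205,.24),q)
env.movel(rk(-.014,.205,.09),v=.2)
print(env.current_clock())
r=env.movel(rk(-.014,.104,.09),v=.06,max_force=10); print("c",r,loc(),env.current_force(),env.current_clock())
env.movel(rk(-.014,.14,.09),v=.15)
env.movel(rk(-.042,.14,.09),v=.15)
r=env.movel(rk(-.042,.104,.09),v=.05,max_force=10); print("d",r,loc(),env.current_force(),env.current_clock())
env.movel(rk(-.042,.14,.09),v=.15)
env.movel(rk(-.042,.16,.22),v=.25)
d=env.get_image("top");cv2.imwrite("pics/t1.png",d["img"])
d=env.get_image("scene");cv2.imwrite("pics/s1.png",d["img"])
print(env.current_clock())
E
python3 s1.py
```

```text
4.2083
c True [-0.0137  0.1151  0.0896] [0.5536 3.1056 2.1173] 5.5667
d True [-0.0413  0.1151  0.0896] [-0.3895  3.3762  2.3838] 6.7583
7.85
```

```bash
cat > s2.py <<'E'
from rig import env
from h import *
np.set_printoptions(precision=4,suppress=True)
p,q=bgrasp(Btop-ex*.062,ey,1,back=.08)
env.movep(p,q); env.move_gripper(0.45)
d=env.get_image("wrist");cv2.imwrite("pics/w2.png",d["img"])
print(proj(d,[Btop-ex*.088,Btop+ex*.088,Btop-ex*.062]),env.current_clock())
E
python3 s2.py
```

```text
[[279.2949 191.2594]
 [279.1001 445.6561]
 [279.2605 236.2714]] 9.4167
```

View pics/s1.png

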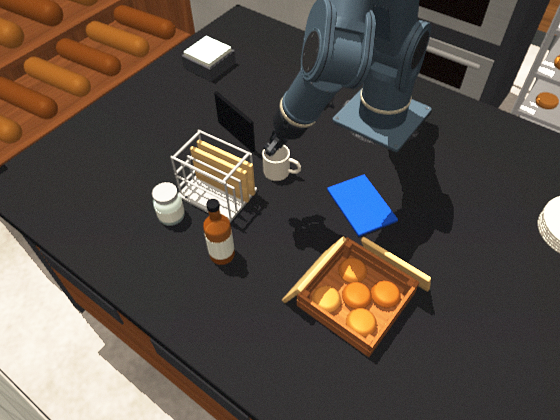

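View pics/w2.png

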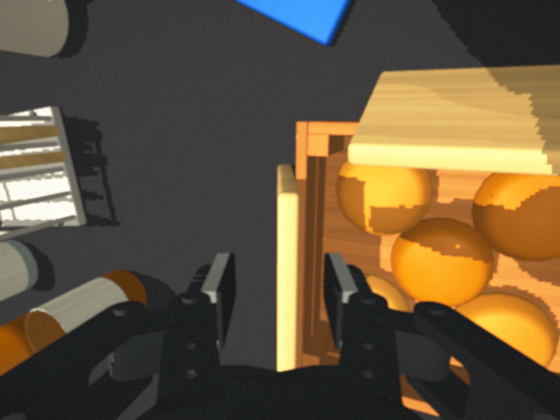

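```bash
cat > s3.py <<'E'
from rig import env
from h import *
np.set_printoptions(precision=4,suppress=True)
G=Btop-ex*.062+ey*.003
p,q=bgrasp(G,ey,1)
r=env.movel(p,q,v=.1,max_force=12); print(r,p,env.current_ee_pos(),env.current_force())
d=env.get_image("wrist");cv2.imwrite("pics/w3.png",d["img"])
env.move_gripper(0.0,squeeze=70); print(env.current_width()*85,env.current_force(),env.current_clock())
d=env.get_image("wrist");cv2.imwrite("pics/w3b.png",d["img"])
E
python3 s3.py
```

```text
False [0.5599 0.1777 0.0987] [0.5602 0.1782 0.0991] [-0.2406  0.1961  0.6283]
11.122336962170506 [-0.2779  0.189   2.2259] 10.7583
```

View pics/w3.png

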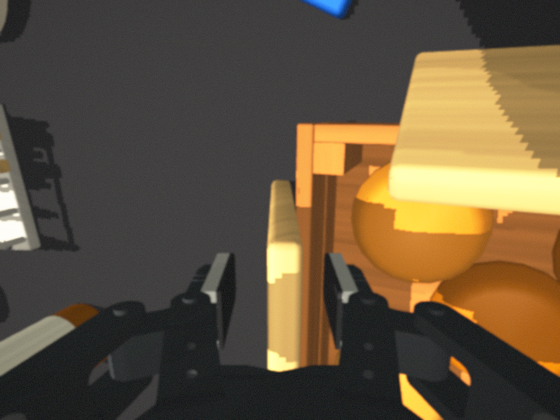

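View pics/w3b.png

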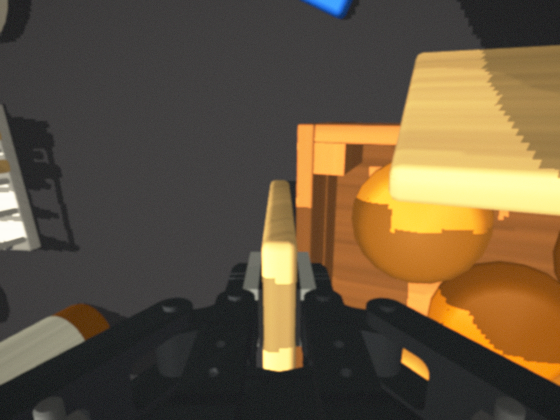

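```bash
cat > s4.py <<'E'
from rig import env
from h import *
np.set_printoptions(precision=4,suppress=True)
p=env.current_ee_pos()
env.movel([p[0],p[1],.29],v=.15)
env.movep(rk(.042,.27,.27),tiltq(0)); print(env.current_clock(),env.current_width()*85)
for n in("scene","top","wrist"):
    d=env.get_image(n);cv2.imwrite(f"pics/{n}4.png",d["img"])
E
python3 s4.py
```

```text
13.0917 10.677225952880582
```

View pics/scene4.png

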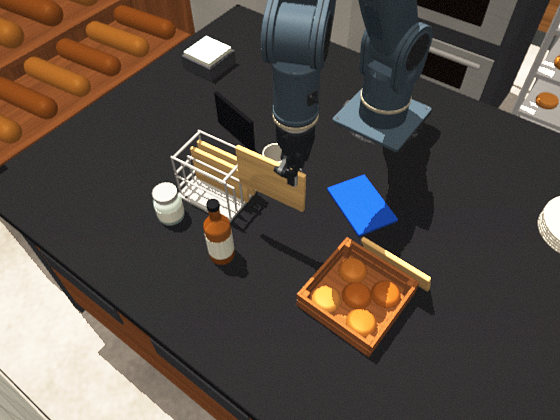

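View pics/top4.png

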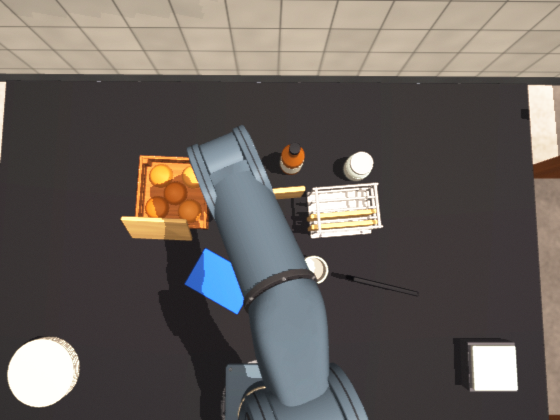

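View pics/wrist4.png

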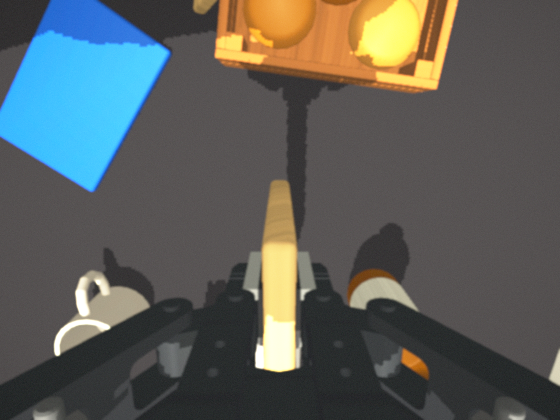

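```bash
python3 - <<'E'
import cv2
i=cv2.imread("pics/scene4.png");cv2.imwrite("pics/s4c.png",cv2.resize(i[135:225,220:330],None,fx=7,fy=6.6,interpolation=cv2.INTER_CUBIC))
i=cv2.imread("pics/top4.png");cv2.imwrite("pics/t4c.png",cv2.resize(i[160:250,240:400],None,fx=5,fy=5,interpolation=cv2.INTER_CUBIC))
E
```

```text
(no output)
```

View pics/s4c.png

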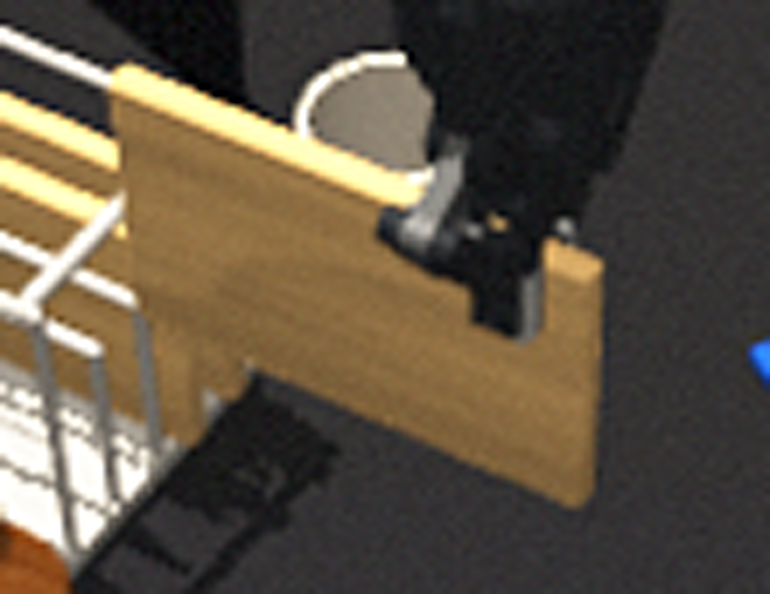

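View pics/t4c.png

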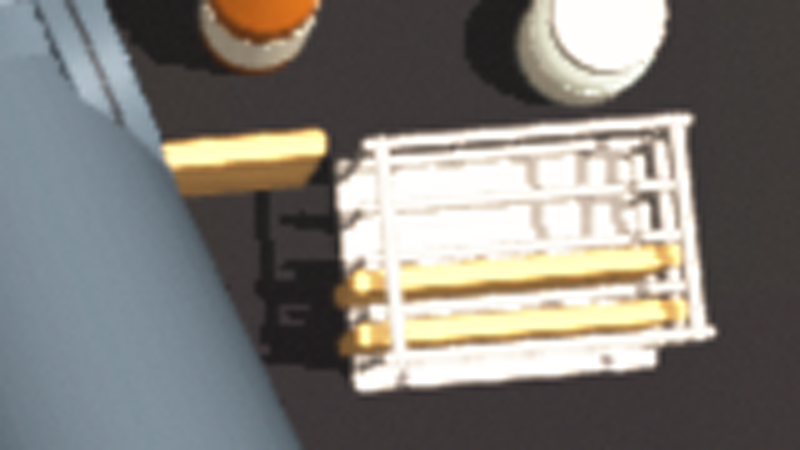

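```bash
python3 - <<'E'
import pickle
from h import *
np.set_printoptions(precision=4,suppress=True)
D=pickle.load(open("D0.pkl","rb"));s,t=D["scene"],D["top"]
for x,y in [(118,98),(390,208),(598,268),(583,505),(260,368)]:
    p,w=ray(s,220+x/7-.4,135+y/6.6-.4); k=((RC+rx*.048-p)@rx)/(w@rx); P=p+k*w; d=P-RC; print(d@rx,d@ry,d[2])
for a in [(325,143),(170,154)]:
    P=onz(t,240+a[0]/5-.4,160+a[1]/5-.4,.286);d=P-RC;print("top",d@rx,d@ry,d[2])
for n,a,z in [("slot-42 far hoop in",(390,188),0.153)]: pass
# hoops' tops: inner hoops back ends in t4c (z=.105)
for a in [(395,207),(640,187),(395,260),(640,240)]:
    P=onz(t,240+a[0]/5-.4,160+a[1]/5-.4,.105);d=P-RC;print("hoop",d@rx,d@ry)
E
```

```text
0.04799999999999997 0.12696829291985556 0.2810883508321741
0.047999999999999994 0.22807351107561283 0.283378515109042
0.04799999999999994 0.3006286071941299 0.2962459620644424
0.04800000000000004 0.29916920583462053 0.17356266574004153
0.04799999999999992 0.17432364792615257 0.16959043849915323
top 0.04078091687439133 0.1213786513857981 0.28600000000000003
top 0.04160706345110806 0.1934487742428004 0.28600000000000003
hoop 0.02781163821089048 0.06897489296637346
hoop 0.02763192264880054 -0.06564421986748763
hoop -0.0010881481126199688 0.07175571975445179
hoop -0.0013240445936665644 -0.06250095579351847
```

```bash
cat > ins.py <<'E'
from rig import env
from h import *
import sys
np.set_printoptions(precision=4,suppress=True)
sx=float(sys.argv[1]); z=float(sys.argv[2]); tag=sys.argv[3]
def loc():
    d=env.current_ee_pos()-RC; return np.array([d@rx,d@ry,d[2]])
env.movel(rk(sx,.27,z),v=.15)
f0=env.current_force()
r=env.movel(rk(sx,.20,z),v=.08,max_force=12); print("in1",r,loc(),env.current_force()-f0)
if not r:
    r=env.movel(rk(sx,.115,z),v=.08,max_force=12); print("in2",r,loc(),env.current_force()-f0)
print(env.current_width()*85,env.current_clock())
d=env.get_image("scene");cv2.imwrite(f"pics/ins_{tag}.png",d["img"][100:300,100:400].repeat(2,0).repeat(2,1))
E
python3 ins.py .042 .125 B
```

```text
in1 False [0.0421 0.2007 0.125 ] [ 0.8479  1.2099 -0.607 ]
in2 False [0.0421 0.1158 0.125 ] [-0.0987 -0.2129 -0.7368]
11.118752268677985 16.5917
```

View pics/ins_B.png

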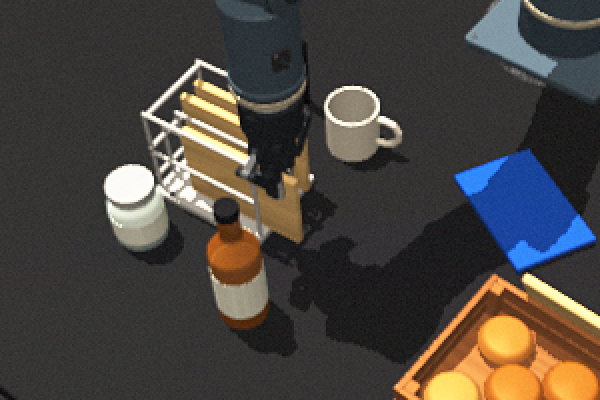

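```bash
cat > rel.py <<'E'
from rig import env
from h import *
import sys
np.set_printoptions(precision=4,suppress=True)
sx=float(sys.argv[1]); tag=sys.argv[2]
def loc():
    d=env.current_ee_pos()-RC; return np.array([d@rx,d@ry,d[2]])
l=loc()
r=env.movel(rk(sx,l[1],.110),v=.03,max_force=4); print("down",r,loc(),env.current_force())
env.move_gripper(0.4)
l=loc(); env.movel(rk(sx,l[1],.22),v=.2)
env.move_gripper(0.0)
env.movep(rk(sx,.195,.2),tiltq(25)); env.movel(rk(sx,.195,.09),v=.2)
r=env.movel(rk(sx,.104,.09),v=.06,max_force=10); print("push",r,loc(),env.current_force())
env.movel(rk(sx,.15,.09),v=.2); env.movel(rk(sx,.17,.23),v=.25)
print(env.current_clock())
for n in("scene","top"):
    d=env.get_image(n);cv2.imwrite(f"pics/{n}_{tag}.png",d["img"])
E
python3 rel.py .042 relB
```

```text
down True [0.0424 0.1158 0.1163] [-0.8806 -0.7755  5.6106]
push True [0.0422 0.1149 0.0897] [0.0377 2.3352 1.8422]
22.175
```

View pics/scene_relB.png

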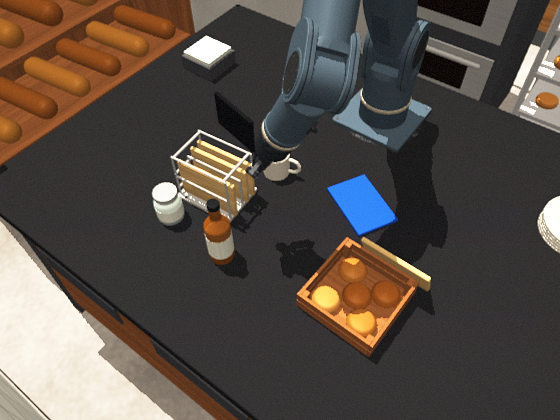

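View pics/top_relB.png

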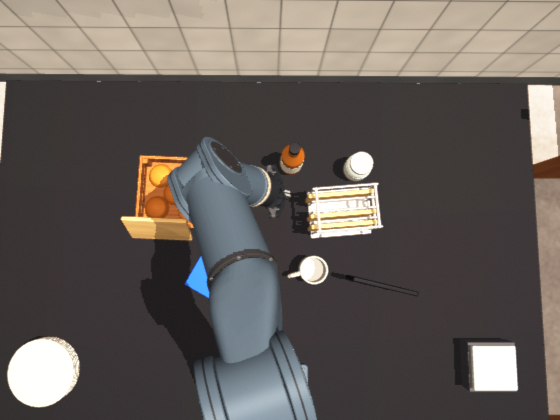

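```bash
cat > s5.py <<'E'
from rig import env
from h import *
np.set_printoptions(precision=4,suppress=True)
G=Atop+ey*.062
p,q=bgrasp(G,ex,1,back=.08)
env.movep(p+Z*.05,q); env.move_gripper(0.45); env.movel(p,v=.2)
d=env.get_image("wrist");cv2.imwrite("pics/w5.png",d["img"])
print(proj(d,[Atop-ey*.088,Atop+ey*.088,G]),env.current_clock())
E
python3 s5.py
```

```text
[[278.7339 446.1381]
 [278.8934 192.1809]
 [278.8651 237.1372]] 24.6833
```

View pics/w5.png

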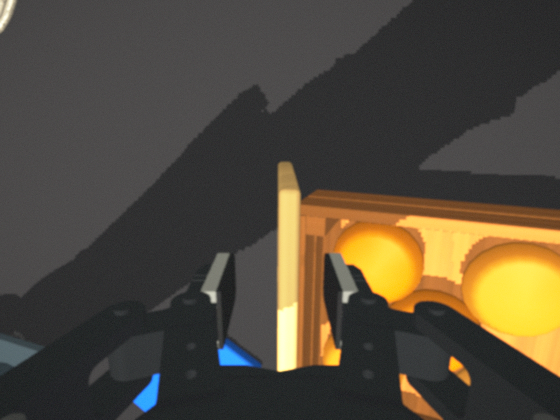

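```bash
cat > s6.py <<'E'
from rig import env
from h import *
np.set_printoptions(precision=4,suppress=True)
G=Atop+ey*.062+ex*.004
p,q=bgrasp(G,ex,1)
r=env.movel(p,q,v=.1,max_force=12); print(r,p,env.current_ee_pos(),env.current_force())
env.move_gripper(0.0,squeeze=100); print(env.current_width()*85,env.current_force(),env.current_clock())
p=env.current_ee_pos()
env.movel([p[0],p[1],.30],v=.15)
env.movep(rk(.014,.27,.27),tiltq(0)); print(env.current_clock(),env.current_width()*85)
for n in("scene","top"):
    d=env.get_image(n);cv2.imwrite(f"pics/{n}6.png",d["img"])
i=cv2.imread("pics/scene6.png");cv2.imwrite("pics/s6c.png",cv2.resize(i[135:225,220:330],None,fx=7,fy=6.6,interpolation=cv2.INTER_CUBIC))
E
python3 s6.py
```

```text
False [0.5127 0.366  0.0987] [0.5132 0.3663 0.0993] [-0.1153 -0.2801  0.0947]
10.621804277506403 [0.7929 0.3551 3.637 ] 25.975
28.65 10.802586690912747
```

View pics/s6c.png

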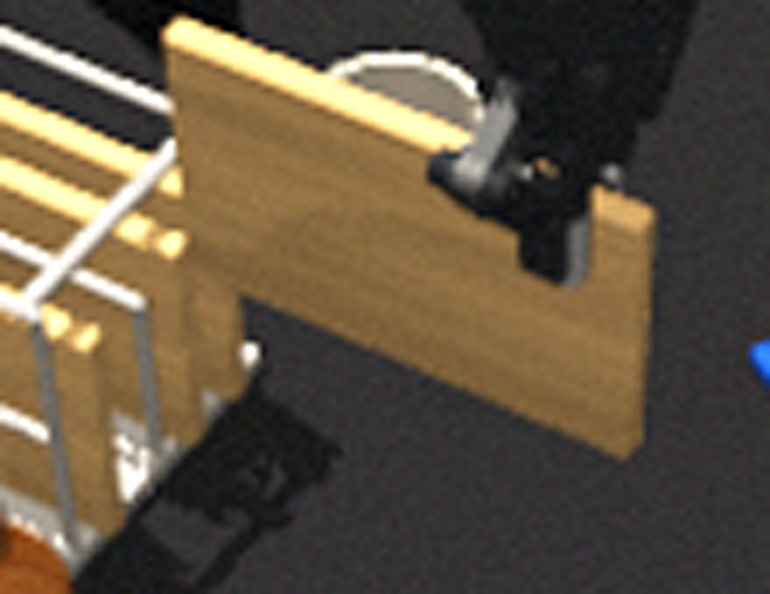

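View pics/top6.png

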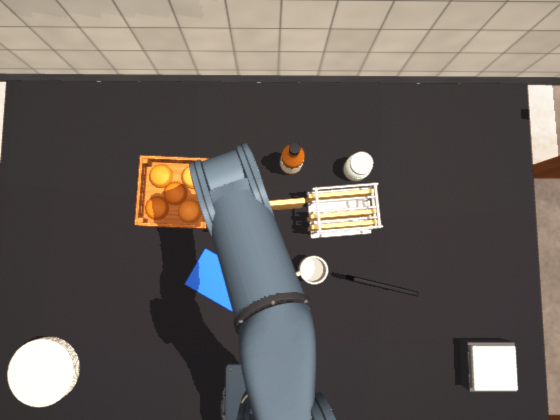

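The held board has the same pose as B had, with its front end at crop (170,25) and rear end at (650,210), and it lines up with slot +14. I'll insert it the same way.

```bash
python3 ins.py .014 .125 A
```

```text
in1 False [0.0141 0.2007 0.125 ] [ 1.1622  0.7433 -1.0461]
in2 False [0.0141 0.1158 0.125 ] [ 1.1021  0.6801 -0.7573]
10.545120636042888 32.1083
```

View pics/ins_A.png

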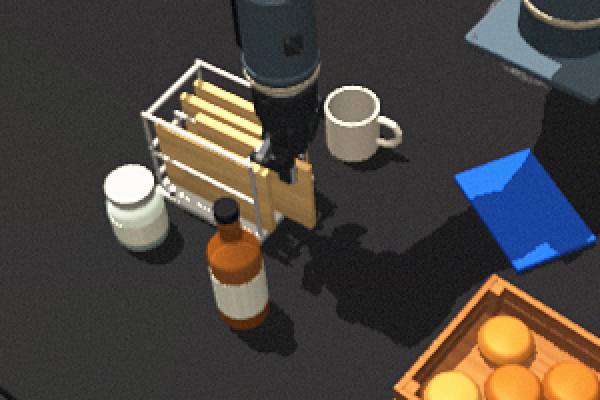

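```bash
python3 rel.py .014 relA && python3 - <<'E'
from rig import env
from h import *
env.movep(rk(-.1,.35,.3),tiltq(25))
env.movej([1.045,0.576,0.025,1.437,-0.015,1.129,-0.057]) if False else None
for n in("scene","top"):
    d=env.get_image(n);cv2.imwrite(f"pics/{n}_end.png",d["img"])
    r=d["img"][140:250,280:400] if n=="top" else d["img"][120:230,160:310]
    cv2.imwrite(f"pics/{n}_endc.png",cv2.resize(r,None,fx=5,fy=5,interpolation=cv2.INTER_CUBIC))
E
```

```text
down True [0.0145 0.1158 0.1166] [-0.8821  0.367   8.9279]
push True [0.0142 0.115  0.0897] [0.382  2.7867 1.6167]
37.7083
```

View pics/scene_endc.png

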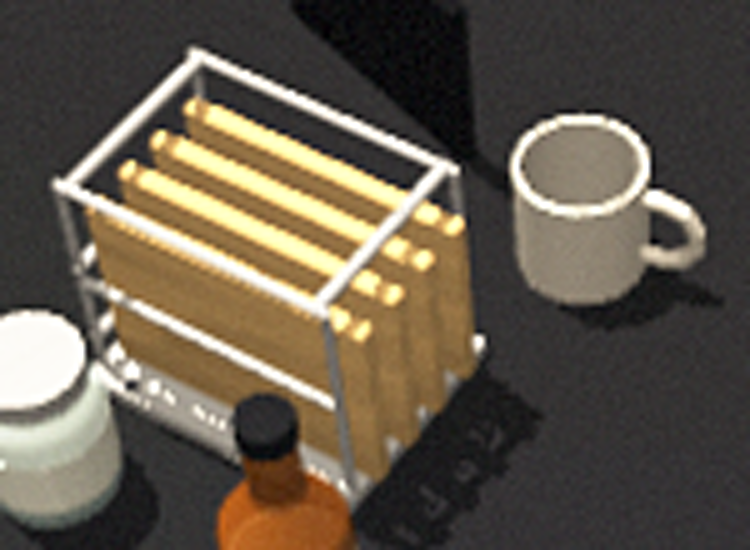

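View pics/top_endc.png

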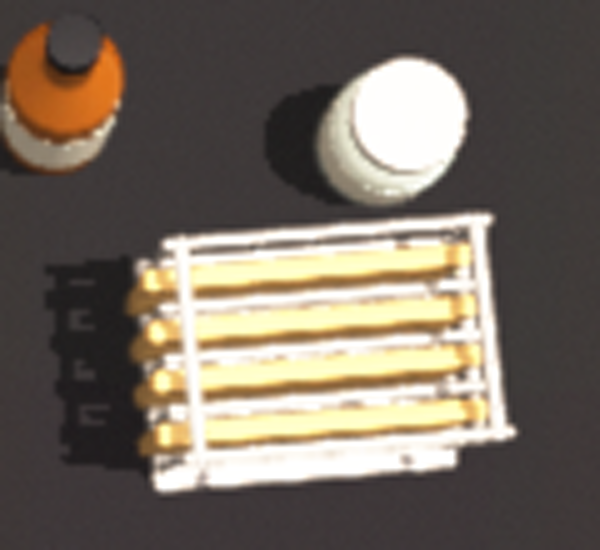

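```bash
python3 -c "
from rig import env
env.pause(0.3); print(env.current_clock(),env.current_force()); env.sign_off()"
```

```text
39.1083 [1.1802763  0.64421055 0.29900183]
the job is handed in; nothing more can be done
```

All four serving boards are on edge in the rack, one to a slot and pushed home. I handed the job in at about 39 s of the 72 s allowed; no verdict was reported.

- **Boards already in the rack:** I pushed board_c, which was sticking out about 62 mm, against the back stop. I gave board_d, which looked home within a few millimetres, the same push.
- **Leaning boards:** I lifted board_b into slot +42 and board_a into slot +14. Each was held by its rear end, slid in under the front tie bar, set on the floor tray and pushed to the stop.
- **Depth:** all four pushes ended at the stop with the tool 114.9 to 115.1 mm in front of the rack's origin. I expected about 114 mm for a board fully home.
- **Last pictures:** four upright, parallel boards with level front edges. The bottle, mug and jar were where they started, and the arm was clear of everything.
- **Disagreements:**
  - The wrist view put the leaning boards' top edges 3–5 mm nearer the crate than I had first measured, so I shifted the grasps by 3–4 mm.
  - Board_b drooped about 2–5° at its front end while held (board_a looked the same), and setting each one on the tray levelled it.

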